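# Set the roller mixer's speed knob to the marker and pull it out to lock

## Task

Set the speed of the vial roller mixer: turn its bar knob clockwise until the pointed end lines up with the white marker tab on the dial's rim, then pull the knob straight out until it snaps into its locked position, and let go. Leave the marker tab where it is set and do not disturb the vials lying on the rollers.

Things in the scene. Friction and masses are not known exactly. Their poses are not given: they have to be found in the camera images.
- mixer: Vial roller mixer: low white casing 240 mm deep (x), 440 mm long (y), fixed to the desk; origin mid-underside. Five black rollers (tops 98 mm up) run along y over its left (+y) part; end cheek 105 mm high. Right (-y) end: control pod 150 mm long, level deck 95 mm up; the knob's upright axis is at x -25, y -145 mm. A rocker switch and lamp at the deck's back (under 9 mm high) play no part.
- knob_turn (a joint): Turn of the speed knob about its upright axis, rad, 0 to 4.71; it grows clockwise seen from above. At 0 the pointed end points along 135 deg in the mixer's frame (from its x towards its y). Pushed in, it turns against 0.04 Nm of friction and stays where it is left.
- knob_pull (a joint): How far the knob is pulled out (straight up), m: 0 in, about 0.010 fully out. A sprung detent holds it in or out: it takes about 9 N to pull and past 5 mm snaps to the outer end, a firm stop. Out, a friction brake locks it against turning (up to about 0.4 Nm).
- marker (a joint): Turn of the dial's rim bezel with the marker tab, rad, same zero, axis and direction as knob_turn: the knob points at the tab when the two are equal. It starts 0.5 to 1.5 rad clockwise of the knob. Held by friction (0.08 Nm).
- knob_grip (a point): Point on the knob's axis at grip height, 34 mm above the deck when in; rises with the knob. Black knob: round skirt 60 mm in diameter, 4 to 12 mm above the deck; on it an upright flat-sided bar 18 mm thick, up to 46 mm above the deck, reaching 30 mm behind the axis (blunt) and 34 mm ahead (pointed end, white line on top). x points to the pointed end, z up.
- knob_tip (a point): The pointed end of the knob's bar, 34 mm from the axis at the height of knob_grip; x points outward from the axis, z up.
- marker_tip (a point): Inner point of the white marker tab, 40 mm from the knob's axis and 6 mm above the deck; x points outward from the axis, z up. The tab is 14 mm wide, reaches from 40 to 60 mm from the axis and is 8 mm high over the deck, on a flat bezel ring 111 mm in diameter and 2.5 mm high.
- vial_a: Amber vial with black cap, 110 mm long, 28 mm in diameter, lying along the rollers; origin on its axis at mid-length.
- vial_b: Amber vial with black cap, 125 mm long, 30 mm in diameter, lying along the rollers; origin on its axis at mid-length.
- vial_c: Amber vial with black cap, 110 mm long, 28 mm in diameter, lying along the rollers; origin on its axis at mid-length.

How it is judged:
By the outcome, as a careful person would: the job done as asked, in the order asked, and still so for the second after the job is handed in, with the robot touching nothing.
It also fails if it takes over 32 s, if anything falls off the work surface, if the arm or the gripper's body presses on something with over 40 N, if the wrist force passes 120 N, or if a joint passes its speed limit or range.

## Robot

A 7-joint arm with a two-finger parallel gripper is mounted at the origin on the work surface. World frame = base frame: x ahead of the robot, y to its left, z up, the work surface at z = 0. Lengths are in m, angles in rad, forces in N, time in s.
With the tool pointing down it reaches from about 0.4 to 0.85 m from the base axis. Payload 4.5 kg.
Tool frame: the origin (TCP) lies on the centre line of the jaws, within the pads' length; the fingertips stand 11 mm ahead of it and the grasp point (between the pads) lies 8 mm behind it; z points along the fingers, y is the line along which they close (so a half turn about z gives the same grasp; the last joint's range is limited). The gripper opens to 88 mm and grips with 3 to 60 N. Pads are 18 mm wide; open, the fingers measure 123 mm over their backs; the gripper's body (75 mm by 187 mm) begins 45 mm behind the grasp point.
Start: joints at [-1.112, 0.689, -0.195, 1.565, 0.157, 0.902, -0.215], TCP at [0.258, 0.569, 0.25] pointing down, gripper open.
Joint ranges: [-3.01, 3.01], [-0.46, 2.08], [-1.47, 1.51], [0.13, 2.56], [-1, 4.14], [0.04, 2.09], [-2.66, 2.66]. Speed limits (rad/s): [2.57, 2.57, 3.14, 3.14, 3.14, 3.14, 3.14].

## Interface

Orientations are given as a unit quaternion [x, y, z, w].
In Python, from plant import * gives the robot as it stands. The module is installed in compiled form; this text tells all that it offers.
- The arm moves only by the tool send_rows, never from a script. Its argument "motion" is a list of rows, each an object of numbers: "x", "y", "z": the shift along the tool's x, y, z in cm; "rx", "ry", "rz": the turn, a rotation vector about the tool's x, y, z in rad; "jaw": the finger opening in cm, from 0 to 8.81. In form: [{"x": .., "y": .., "z": .., "rx": .., "ry": .., "rz": .., "jaw": ..}, ...]. A call has exactly 5 rows; each row shifts and turns the commanded pose from where the row before left it, along the tool's axes as they then stand; what a row does not reach is not made up. A row lasts 1/10 s, in which the tool goes at most 50 mm and 8.59 degrees, less where a joint would pass 70% of its speed; a pose out of reach is approached as far as the arm can. A call is refused whole if a number of a shift passes 5 or a number of a turn 0.15, either way. A call with a gripper value outside its range is refused whole. The fingers move at their own pace and stop on an object; "grip_force" is the grip in N (left out, the last holds). Time passes only in rows, so rows that do not move let the fingers close, or fill a call up. It gives the time, the measured TCP pose, the force, the opening and the grip force at its end, in the units of the state.
- get_state(): the state, without advancing time (a new reading comes with each control period).
- snapshot(name): name is "scene" or "top"; returns a dict with "img" (384x512x3 uint8, red, green, blue), "vertical_fov" (degrees; the focal length in pixels is half the picture's height over the tangent of half this angle, whatever the lens; pixels are square), "cx", "cy" (the principal point, pixels), "extrinsics" (4x4, takes a point from camera to world coordinates). Camera axes: x right, y up, looking along -z (the intrinsics and any distortion apply to the point x, -y, -z); pixel columns grow to the right and rows downward; lengths in m; the calibration is good to about 2 mm. A picture is of the moment at which its call begins. There is no depth.
- finish_job(): hands the job in; it is judged then, once.
The state is a dict: "clock": time; "q": joint angles; "qd": joint speeds; "joint_torque": joint torques, N m; "tool_pos": TCP position; "eef_rot": TCP orientation; "contact_force": force on the tool from outside, world axes, zero at the start; "moment": the same for the moment, N m; "opening": opening from 0.0 (shut) to 1.0 (fully open); "finger_force": force on a finger pad.
Only numpy, scipy, OpenCV 4.12 (cv2) and the standard library are available. Lean on these libraries where they do the work, as an engineer would, in place of code of your own. Each camera call takes 0.05 s, during which the arm holds its last target. There are 200 camera calls.

## Working session

There is one attempt and no reset: what is moved stays moved. The work goes in short steps, Python scripts to look and compute and a tool call to move; the robot and the scene stay as the last step left them, time stands still between calls to the robot, and variables do not carry over. Pictures are saved under pics/ and viewed, at most 10 in all, crops included, and the job is handed in when it is done.

Besides the shell and the picture viewer there is one more tool, called after "Emit:" as name(argument=value, ...) on one line, values as JSON. send_rows: Moves the arm, as the interface text tells. Its arguments: {"type":"object","properties":{"motion":{"type":"array"},"grip_force":{"type":"number"}},"required":["motion"]}

```bash
mkdir -p pics; python3 - <<'E'
from plant import *
import cv2,numpy as np,pickle
s=get_state();print({k:np.round(v,4).tolist() if k!='x' else v for k,v in s.items()})
for n in("scene","top"):
    d=snapshot(n);cv2.imwrite(f"pics/{n}0.png",d["img"][:,:,::-1]);pickle.dump(d,open(n+".pkl","wb"))
    print(n,{k:v for k,v in d.items() if k!="img"})
E
```

```text
{'clock': 0.0, 'q': [-1.1122, 0.69, -0.1945, 1.5663, 0.1573, 0.9025, -0.2151], 'qd': [-0.0, -0.0004, -0.0003, -0.0015, 0.0004, -0.0021, 0.0013], 'joint_torque': [-0.0004, -52.7555, -1.2663, -15.3426, -0.0525, 0.0067, 0.0002], 'tool_pos': [0.2574, 0.5689, 0.2489], 'eef_rot': [0.2108, 0.9775, -0.0009, -0.0001], 'contact_force': [0.1228, 0.7448, 0.0329], 'moment': [0.0356, -0.0185, -0.041], 'finger_force': 0.0, 'opening': 1.002}
scene {'vertical_fov': 51.98411299102469, 'cx': 257.315775404701, 'cy': 182.84184680771313, 'extrinsics': array([[-0.88396044, -0.26403121,  0.38587752,  0.82200715],
       [ 0.46732242, -0.52531502,  0.71109344,  0.59825609],
       [ 0.0149564 ,  0.80890769,  0.5877454 ,  0.48841631],
       [ 0.        ,  0.        ,  0.        ,  1.        ]])}
top {'vertical_fov': 43.76780048826721, 'cx': 256.4399931805244, 'cy': 193.11656131651802, 'extrinsics': array([[-0.00620653,  0.99642391, -0.08426663,  0.48734031],
       [-0.99997916, -0.00603487,  0.00229169,  0.11204545],
       [ 0.00177496,  0.0842791 ,  0.99644061,  0.90924589],
       [ 0.        ,  0.        ,  0.        ,  1.        ]])}
```

View pics/top0.png

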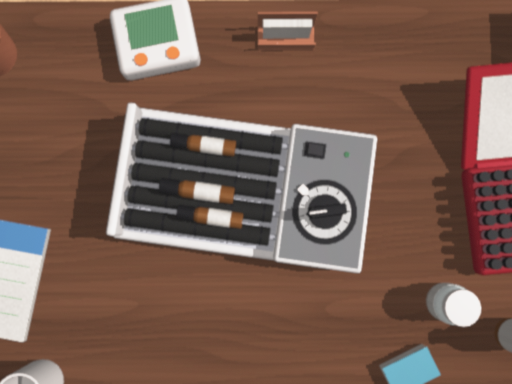

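View pics/scene0.png

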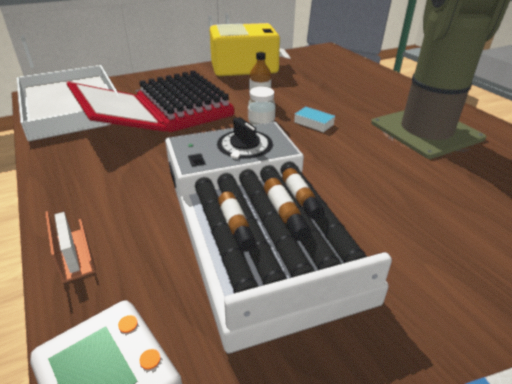

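```bash
python3 - <<'E'
import cv2
a=cv2.imread("pics/top0.png")[165:260,270:385];b=cv2.imread("pics/scene0.png")[100:180,190:290]
cv2.imwrite("pics/c0.png",cv2.resize(a,None,fx=6,fy=6,interpolation=cv2.INTER_CUBIC))
E
```

```text
(no output)
```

View pics/c0.png

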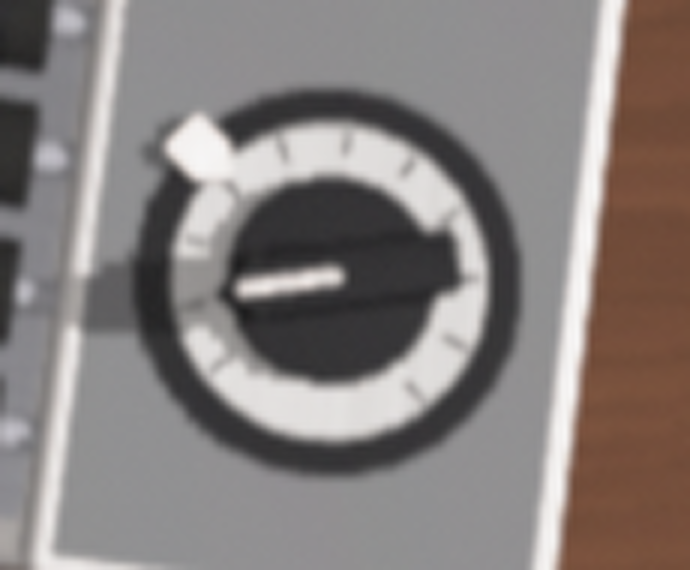

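```bash
cat > h.py <<'E'
import cv2,numpy as np
def rays(d,uv):
    f=d["img"].shape[0]/2/np.tan(np.radians(d["vertical_fov"]/2));uv=np.atleast_2d(uv).astype(float)
    v=np.c_[(uv[:,0]-d["cx"])/f,-(uv[:,1]-d["cy"])/f,-np.ones(len(uv))]
    E=d["extrinsics"];return E[:3,3],v@E[:3,:3].T
def plane(d,uv,z):
    o,v=rays(d,uv);return o+v*((z-o[2])/v[:,2])[:,None]
def proj(d,P):
    f=d["img"].shape[0]/2/np.tan(np.radians(d["vertical_fov"]/2));E=d["extrinsics"]
    c=(np.atleast_2d(P)-E[:3,3])@E[:3,:3];return np.c_[d["cx"]-f*c[:,0]/c[:,2],d["cy"]+f*c[:,1]/c[:,2]]
def blobs(mask,amin=5):
    n,l,st,ce=cv2.connectedComponentsWithStats(mask.astype(np.uint8))
    return [(i,st[i].tolist(),ce[i].round(2).tolist()) for i in range(1,n) if st[i][4]>=amin],l
E
python3 - <<'E'
import pickle;from h import *
d=pickle.load(open("top.pkl","rb"));g=d["img"].max(2)
S=4;x0,y0=280,170
r=cv2.resize(g[y0:256,x0:372],None,fx=S,fy=S,interpolation=cv2.INTER_CUBIC)
to=lambda p:(np.asarray(p,float)+.5)/S-.5+[x0,y0]
b,l=blobs(r<75,200);print("dark",b)
i=max(b,key=lambda t:t[1][2]*t[1][3])[0]
c=max(cv2.findContours((l==i).astype(np.uint8),cv2.RETR_EXTERNAL,cv2.CHAIN_APPROX_NONE)[0],key=len)
pts=plane(d,to(c[:,0]),.0975)[:,:2]
h=cv2.fitEllipse(pts.astype(np.float32)*1000);print("ring mm",h)
# robust circle radius 55.5
from scipy.optimize import least_squares
s=least_squares(lambda p:np.hypot(*(pts-p[:2]).T)-p[2],[*pts.mean(0),.055],loss="soft_l1",f_scale=.001);print("circle",s.x,s.cost)
C=s.x[:2]
b,l=blobs(r>215,60)
for i,st,ce in b: print("white",st,ce)
b,l=blobs(r>150,60)
for i,st,ce in b:
    p=np.argwhere(l==i)[:,::-1]
    print("w150",st,to(ce))
E
python3 - <<'E'
import pickle;from h import *
d=pickle.load(open("scene.pkl","rb"))
for n,x,y,X,Y in(("top",270,165,385,260),):pass
a=d["img"][105:175,190:300,::-1];cv2.imwrite("pics/c1.png",cv2.resize(a,None,fx=7,fy=7,interpolation=cv2.INTER_CUBIC))
E
```

```text
dark [(1, [48, 42, 257, 253, 11999], [175.67, 174.35]), (2, [107, 102, 157, 131, 13061], [185.26, 165.84])]
ring mm ((524.1712646484375, -4.654823303222656), (101.89588165283203, 102.49071502685547), 179.16067504882812)
circle [ 0.52400411 -0.00446204  0.05186281] 0.0032789287583315013
white [12, 0, 26, 161, 927] [24.61, 81.3]
white [319, 0, 49, 344, 4117] [344.69, 174.23]
white [73, 58, 190, 68, 4098] [161.99, 88.19]
white [86, 104, 27, 31, 469] [98.73, 119.77]
white [266, 126, 15, 34, 233] [272.72, 144.12]
white [122, 162, 62, 12, 289] [151.94, 167.88]
white [104, 171, 177, 98, 4530] [197.88, 235.38]
white [0, 199, 12, 82, 463] [4.23, 233.8]
white [87, 201, 20, 22, 252] [95.82, 211.08]
w150 [0, 0, 45, 323, 4756] [284.1425 203.1675]
w150 [313, 0, 55, 344, 7383] [365.345  213.9825]
w150 [70, 51, 215, 223, 17737] [323.915  209.9075]
w150 [118, 158, 70, 20, 819] [317.7725 211.56  ]
```

View pics/c1.png

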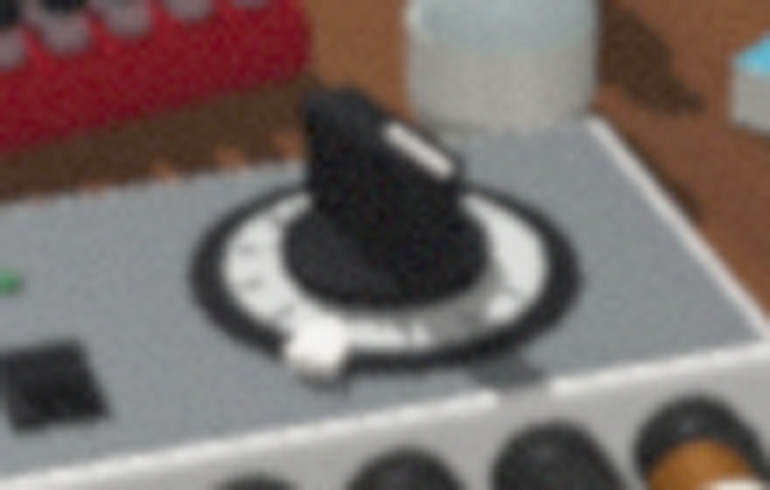

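```bash
cat > m.py <<'E'
from h import *
from scipy.optimize import least_squares
def measure(d,win=(280,170,372,256),zl=.141,S=4):
    x0,y0,x1,y1=win;g=d["img"].max(2)
    r=cv2.resize(g[y0:y1,x0:x1],None,fx=S,fy=S,interpolation=cv2.INTER_CUBIC)
    to=lambda p:(np.asarray(p,float)+.5)/S-.5+[x0,y0]
    b,l=blobs(r<85,200);i=max(b,key=lambda t:t[1][2]*t[1][3])[0]
    h=cv2.convexHull(np.argwhere(l==i)[:,::-1].astype(np.int32))[:,0]
    pts=plane(d,to(h),.0975)[:,:2]
    s=least_squares(lambda p:np.hypot(*(pts-p[:2]).T)-p[2],[*pts.mean(0),.055],loss="soft_l1",f_scale=.0005)
    C=s.x[:2];print("axis",C.round(4),"R",s.x[2].round(4),len(h))
    yy,xx=np.nonzero(r>150);P=plane(d,to(np.c_[xx,yy]),.103)[:,:2]-C;R=np.hypot(*P.T)
    T=P[(R>.0475)&(R<.0615)];a=np.degrees(np.arctan2(T[:,1],T[:,0]));med=np.median(a);a=a[abs(a-med)<12]
    print("tab",len(a),a.mean().round(2),a.min().round(1),a.max().round(1))
    P=plane(d,to(np.c_[xx,yy]),zl)[:,:2]
    b,l=blobs(r>130,200)
    for i,st,ce in b:
        q=plane(d,to(np.argwhere(l==i)[:,::-1]),zl)[:,:2]
        if len(q)<1500 and np.hypot(*(q.mean(0)-C))<.035:
            c=q.mean(0);u,sv,v=np.linalg.svd(q-c,full_matrices=False);t=v[0]*np.sign(v[0]@(c-C))
            e=(q-C)@t;print("line c",c.round(4),"dir",np.degrees(np.arctan2(t[1],t[0])).round(2),"dir from axis",np.degrees(np.arctan2(*(c-C)[::-1])).round(2),"span",e.min().round(4),e.max().round(4),"off",np.cross(t,c-C).round(4))
    return C
E
python3 - <<'E'
import pickle;from m import *
d=pickle.load(open("top.pkl","rb"));C=measure(d)
s=pickle.load(open("scene.pkl","rb"))
print(proj(s,[[*C,.0975],[*C,.141]]))
g=s["img"].max(2)
b,l=blobs(g>170,5)
for i,st,ce in b:
    if 190<ce[0]<300 and 105<ce[1]<175: print(st,ce,plane(s,ce,.141)[0].round(4))
# line ends in scene from crop: 
u=np.array([[390,128],[455,174],[322,350]])/7-.5+.07+[190,105];print(u,plane(s,u,.141),plane(s,u[2],.103))
t=np.array([[340,273],[237,290]])/6+[270,165]-.4;print(plane(d,t,.141))
E
```

```text
axis [ 0.5241 -0.0043] R 0.0545 53
tab 1172 43.44 34.8 52.9
line c [0.5219 0.0118] dir 97.47 dir from axis 97.76 span 0.0018 0.0307 off 0.0001
[[245.02538484 142.62357303]
 [244.94777469 122.71343077]]
[259, 104, 6, 4, 12] [261.5, 105.42] [ 0.4595 -0.0579  0.141 ]
[267, 123, 36, 41, 242] [285.93, 152.25] [0.5099 0.1221 0.141 ]
[247, 124, 7, 5, 10] [250.1, 126.3] [0.5219 0.0129 0.141 ]
[258, 134, 9, 16, 74] [262.7, 141.54] [0.5278 0.0732 0.141 ]
[223, 136, 25, 22, 174] [231.59, 147.89] [0.5857 0.0685 0.141 ]
[166, 138, 100, 42, 614] [202.67, 165.54] [0.6498 0.0974 0.141 ]
[[245.28428571 122.85571429]
 [254.57       129.42714286]
 [235.57       154.57      ]] [[ 0.523824   -0.0034989   0.141     ]
 [ 0.52007841  0.02742248  0.141     ]
 [ 0.58885391  0.09097127  0.141     ]] [[0.56335187 0.03548503 0.103     ]]
[[ 0.52421352 -0.00186729  0.141     ]
 [ 0.51982539  0.02582125  0.141     ]]
```

Emit:
send_rows(motion=[{"x": -3.2,"y": -2.75,"jaw": 6},{"x": -3.2,"y": -2.75,"jaw": 6},{"x": -3.2,"y": -2.75,"jaw": 6},{"x": -3.2,"y": -2.75,"jaw": 6},{"x": -3.2,"y": -2.75,"jaw": 6}])

```text
schema error: expected keys x, y, z, rx, ry, rz, jaw
```

Emit:
send_rows(motion=[{"x": -3.2,"y": -2.75,"jaw": 6},{"x": -3.2,"y": -2.75,"jaw": 6},{"x": -3.2,"y": -2.75,"jaw": 6},{"x": -3.2,"y": -2.75,"jaw": 6},{"x": -3.2,"y": -2.75,"jaw": 6}])

```text
schema error: expected keys x, y, z, rx, ry, rz, jaw
```

Emit:
send_rows(motion=[{"x": -3.2,"y": -2.75,"jaw": 6},{"x": -3.2,"y": -2.75,"jaw": 6},{"x": -3.2,"y": -2.75,"jaw": 6},{"x": -3.2,"y": -2.75,"jaw": 6},{"x": -3.0,"y": -2.7,"jaw": 6}])

```text
schema error: expected keys x, y, z, rx, ry, rz, jaw
```

Emit:
send_rows(motion=[{"rz": 0.14,"jaw": 6},{"rz": 0.14,"jaw": 6},{"rz": 0.14,"jaw": 6},{"rz": 0.14,"jaw": 6},{"rz": 0.14,"jaw": 6}])

```text
schema error: expected keys x, y, z, rx, ry, rz, jaw
```

Emit:
send_rows(motion=[{"rz": 0.14,"jaw": 6},{"rz": 0.14,"jaw": 6},{"rz": 0.03,"jaw": 6},{"jaw": 6},{"jaw": 6}])

```text
schema error: expected keys x, y, z, rx, ry, rz, jaw
```

Emit:
send_rows(motion=[{"x": -3.2,"y": -2.75,"z": 0,"rx": 0,"ry": 0,"rz": 0,"jaw": 6},{"x": -3.2,"y": -2.75,"z": 0,"rx": 0,"ry": 0,"rz": 0,"jaw": 6},{"x": -3.2,"y": -2.75,"z": 0,"rx": 0,"ry": 0,"rz": 0,"jaw": 6},{"x": -3.2,"y": -2.75,"z": 0,"rx": 0,"ry": 0,"rz": 0,"jaw": 6},{"x": -3.2,"y": -2.75,"z": 0,"rx": 0,"ry": 0,"rz": 0,"jaw": 6}])

```text
clock: 0.6
tool_pos: [0.3471, 0.3764, 0.2495]
eef_rot: [0.211, 0.978, -0.0, -0.0]
contact_force: [0.5, 0.1, 0.2]
opening: 0.682
finger_force: 0.0
```

Emit:
send_rows(motion=[{"x": -3.2,"y": -2.75,"z": 0,"rx": 0,"ry": 0,"rz": 0,"jaw": 6},{"x": -3.2,"y": -2.75,"z": 0,"rx": 0,"ry": 0,"rz": 0,"jaw": 6},{"x": -3.2,"y": -2.75,"z": 0,"rx": 0,"ry": 0,"rz": 0,"jaw": 6},{"x": -3.2,"y": -2.75,"z": 0,"rx": 0,"ry": 0,"rz": 0,"jaw": 6},{"x": -3.2,"y": -2.75,"z": 0,"rx": 0,"ry": 0,"rz": 0,"jaw": 6}])

```text
clock: 1.1
tool_pos: [0.4361, 0.1853, 0.2496]
eef_rot: [0.211, 0.978, -0.0, -0.0]
contact_force: [0.0, 0.9, 0.2]
opening: 0.679
finger_force: 0.0
```

Emit:
send_rows(motion=[{"x": -3.2,"y": -2.75,"z": 0,"rx": 0,"ry": 0,"rz": 0,"jaw": 6},{"x": -3.2,"y": -2.75,"z": 0,"rx": 0,"ry": 0,"rz": 0,"jaw": 6},{"x": -3.2,"y": -2.75,"z": 0,"rx": 0,"ry": 0,"rz": 0,"jaw": 6},{"x": -3.2,"y": -2.75,"z": 0,"rx": 0,"ry": 0,"rz": 0,"jaw": 6},{"x": -3.0,"y": -2.7,"z": 0,"rx": 0,"ry": 0,"rz": 0,"jaw": 6}])

```text
clock: 1.6
tool_pos: [0.5237, -0.0049, 0.2495]
eef_rot: [0.211, 0.977, -0.0, -0.0]
contact_force: [1.0, 0.8, -0.1]
opening: 0.678
finger_force: 0.0
```

Emit:
send_rows(motion=[{"x": 0,"y": 0,"z": 0,"rx": 0,"ry": 0,"rz": 0.14,"jaw": 6},{"x": 0,"y": 0,"z": 0,"rx": 0,"ry": 0,"rz": 0.14,"jaw": 6},{"x": 0,"y": 0,"z": 0,"rx": 0,"ry": 0,"rz": 0.14,"jaw": 6},{"x": 0,"y": 0,"z": 0,"rx": 0,"ry": 0,"rz": 0.14,"jaw": 6},{"x": 0,"y": 0,"z": 0,"rx": 0,"ry": 0,"rz": 0.14,"jaw": 6}])

```text
clock: 2.1
tool_pos: [0.523, -0.003, 0.2494]
eef_rot: [0.536, 0.844, -0.0, -0.0]
contact_force: [-0.2, 0.1, 0.3]
opening: 0.681
finger_force: 0.0
```

Emit:
send_rows(motion=[{"x": 0,"y": 0,"z": 0,"rx": 0,"ry": 0,"rz": 0.14,"jaw": 6},{"x": 0,"y": 0,"z": 0,"rx": 0,"ry": 0,"rz": 0.14,"jaw": 6},{"x": 0,"y": 0,"z": 0,"rx": 0,"ry": 0,"rz": 0.03,"jaw": 6},{"x": 0,"y": 0,"z": 0,"rx": 0,"ry": 0,"rz": 0,"jaw": 6},{"x": 0,"y": 0,"z": 0,"rx": 0,"ry": 0,"rz": 0,"jaw": 6}])

```text
clock: 2.6
tool_pos: [0.5232, -0.0029, 0.2496]
eef_rot: [0.657, 0.754, -0.0, -0.0]
contact_force: [0.2, 0.7, 0.2]
opening: 0.681
finger_force: 0.0
```

```bash
cat > st.py <<'E'
from plant import *
import numpy as np
from scipy.spatial.transform import Rotation as R
def st():
    s=get_state();M=R.from_quat(s["eef_rot"]).as_matrix();p=np.array(s["tool_pos"])
    print("t",s["clock"],"pos",p.round(4),"xang",np.degrees(np.arctan2(M[1,0],M[0,0])).round(2),"z",M[:,2].round(4),"F",np.round(s["contact_force"],1),"M",np.round(s["moment"],2),"op",s["opening"],"ff",s["finger_force"],"q",np.round(s["q"],2))
    return p,M
if __name__=="__main__":
    p,M=st();e=np.array([.524,-.0043,.123])-p;print("to target, tool cm",(M.T@e*100).round(2))
E
python3 st.py
```

```text
t 2.6 pos [ 0.5232 -0.0029  0.2496] xang 97.93 z [-3.e-04  1.e-04 -1.e+00] F [0.2 0.7 0.2] M [-0.03  0.03 -0.02] op 0.6809642875251579 ff 0.0 q [-0.1   0.55  0.03  1.88 -0.02  0.71  0.08]
to target, tool cm [-0.16  0.06 12.66]
```

Emit:
send_rows(motion=[{"x": -0.16,"y": 0.06,"z": 2,"rx": 0,"ry": 0,"rz": 0.005,"jaw": 6},{"x": 0,"y": 0,"z": 3,"rx": 0,"ry": 0,"rz": 0,"jaw": 6},{"x": 0,"y": 0,"z": 3,"rx": 0,"ry": 0,"rz": 0,"jaw": 6},{"x": 0,"y": 0,"z": 2,"rx": 0,"ry": 0,"rz": 0,"jaw": 6},{"x": 0,"y": 0,"z": 1,"rx": 0,"ry": 0,"rz": 0,"jaw": 6}])

```text
clock: 3.1
tool_pos: [0.5232, -0.0045, 0.138]
eef_rot: [0.659, 0.752, -0.001, -0.001]
contact_force: [-0.2, 0.1, -0.1]
opening: 0.687
finger_force: 0.0
```

Emit:
send_rows(motion=[{"x": 0,"y": 0,"z": 0.6,"rx": 0,"ry": 0,"rz": 0,"jaw": 6},{"x": 0,"y": 0,"z": 0.6,"rx": 0,"ry": 0,"rz": 0,"jaw": 6},{"x": 0,"y": 0,"z": 0.4,"rx": 0,"ry": 0,"rz": 0,"jaw": 6},{"x": 0,"y": 0,"z": 0,"rx": 0,"ry": 0,"rz": 0,"jaw": 6},{"x": 0,"y": 0,"z": 0,"rx": 0,"ry": 0,"rz": 0,"jaw": 6}])

```text
clock: 3.6
tool_pos: [0.5244, -0.0044, 0.1242]
eef_rot: [0.659, 0.752, 0.0, 0.0]
contact_force: [0.0, 0.1, 0.4]
opening: 0.681
finger_force: 0.0
```

```bash
python3 - <<'E'
from st import *
import cv2
st()
d=snapshot("scene");cv2.imwrite("pics/s1.png",cv2.resize(d["img"][60:200,150:350,::-1],None,fx=4,fy=4,interpolation=cv2.INTER_CUBIC))
E
```

```text
t 3.6 pos [ 0.5244 -0.0044  0.1242] xang 97.51 z [ 9.e-04  1.e-04 -1.e+00] F [0.  0.1 0.4] M [-0.04  0.05 -0.04] op 0.6808572317072692 ff 0.0 q [-0.09  0.76  0.02  1.98 -0.03  0.4   0.08]
```

View pics/s1.png

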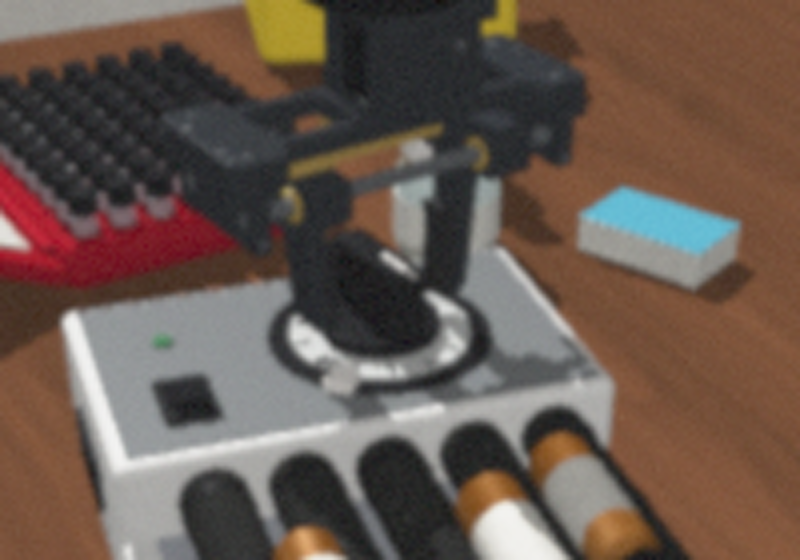

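The fingers straddle the bar (bar about (375,300), fingers at (310,290) and (455,230) in the crop), and the tab at (338,378) is clear. Close now.

Emit:
send_rows(grip_force=25, motion=[{"x": 0,"y": 0,"z": 0,"rx": 0,"ry": 0,"rz": 0,"jaw": 3},{"x": 0,"y": 0,"z": 0,"rx": 0,"ry": 0,"rz": 0,"jaw": 2.2},{"x": 0,"y": 0,"z": 0,"rx": 0,"ry": 0,"rz": 0,"jaw": 1.5},{"x": 0,"y": 0,"z": 0,"rx": 0,"ry": 0,"rz": 0,"jaw": 1},{"x": 0,"y": 0,"z": 0,"rx": 0,"ry": 0,"rz": 0,"jaw": 1}])

```text
clock: 4.15
tool_pos: [0.5241, -0.0044, 0.1237]
eef_rot: [0.659, 0.752, 0.0, -0.0]
contact_force: [-0.2, -0.8, -0.2]
opening: 0.251
finger_force: 0.0
```

Emit:
send_rows(motion=[{"x": 0,"y": 0,"z": 0,"rx": 0,"ry": 0,"rz": 0,"jaw": 1},{"x": 0,"y": 0,"z": 0,"rx": 0,"ry": 0,"rz": 0,"jaw": 1},{"x": 0,"y": 0,"z": 0,"rx": 0,"ry": 0,"rz": 0,"jaw": 1},{"x": 0,"y": 0,"z": 0,"rx": 0,"ry": 0,"rz": 0,"jaw": 1},{"x": 0,"y": 0,"z": 0,"rx": 0,"ry": 0,"rz": 0,"jaw": 1}])

```text
clock: 4.65
tool_pos: [0.5244, -0.0043, 0.1237]
eef_rot: [0.659, 0.752, 0.0, 0.0]
contact_force: [1.4, -0.3, 0.6]
opening: 0.203
finger_force: 25.0
```

```bash
python3 st.py
```

```text
t 4.65 pos [ 0.5244 -0.0043  0.1237] xang 97.51 z [ 6.e-04  1.e-04 -1.e+00] F [ 1.4 -0.3  0.6] M [-0.01 -0.16  0.03] op 0.20312224854012526 ff 24.999922182178125 q [-0.09  0.76  0.02  1.98 -0.03  0.4   0.08]
to target, tool cm [ 0.01 -0.04  0.07]
```

Emit:
send_rows(motion=[{"x": 0,"y": 0,"z": 0,"rx": 0,"ry": 0,"rz": 0.05,"jaw": 1},{"x": 0,"y": 0,"z": 0,"rx": 0,"ry": 0,"rz": 0.1,"jaw": 1},{"x": 0,"y": 0,"z": 0,"rx": 0,"ry": 0,"rz": 0.1,"jaw": 1},{"x": 0,"y": 0,"z": 0,"rx": 0,"ry": 0,"rz": 0.1,"jaw": 1},{"x": 0,"y": 0,"z": 0,"rx": 0,"ry": 0,"rz": 0.1,"jaw": 1}])

```text
clock: 5.15
tool_pos: [0.5252, -0.0044, 0.1238]
eef_rot: [0.812, 0.583, 0.001, 0.001]
contact_force: [2.4, -0.3, -2.3]
opening: 0.202
finger_force: 25.0
```

Emit:
send_rows(motion=[{"x": 0,"y": 0,"z": 0,"rx": 0,"ry": 0,"rz": 0.1,"jaw": 1},{"x": 0,"y": 0,"z": 0,"rx": 0,"ry": 0,"rz": 0.1,"jaw": 1},{"x": 0,"y": 0,"z": 0,"rx": 0,"ry": 0,"rz": 0.1,"jaw": 1},{"x": 0,"y": 0,"z": 0,"rx": 0,"ry": 0,"rz": 0.1,"jaw": 1},{"x": 0,"y": 0,"z": 0,"rx": 0,"ry": 0,"rz": 0.04,"jaw": 1}])

```text
clock: 5.65
tool_pos: [0.5258, -0.0048, 0.1238]
eef_rot: [0.92, 0.393, 0.001, 0.001]
contact_force: [5.1, -1.4, -3.8]
opening: 0.203
finger_force: 25.0
```

Emit:
send_rows(motion=[{"x": 0,"y": 0,"z": 0,"rx": 0,"ry": 0,"rz": 0.02,"jaw": 1},{"x": 0,"y": 0,"z": 0,"rx": 0,"ry": 0,"rz": 0,"jaw": 1},{"x": 0,"y": 0,"z": 0,"rx": 0,"ry": 0,"rz": 0,"jaw": 1},{"x": 0,"y": 0,"z": 0,"rx": 0,"ry": 0,"rz": 0,"jaw": 1},{"x": 0,"y": 0,"z": 0,"rx": 0,"ry": 0,"rz": 0,"jaw": 1}])

```text
clock: 6.15
tool_pos: [0.5258, -0.0048, 0.1238]
eef_rot: [0.923, 0.385, 0.001, 0.001]
contact_force: [6.0, -1.5, -3.7]
opening: 0.198
finger_force: 25.0
```

```bash
python3 - <<'E'
from st import *
from h import *
st()
d=snapshot("scene");d2=snapshot("top")
import pickle;s0=pickle.load(open("scene.pkl","rb"))
a=lambda i:cv2.resize(i[100:170,190:300,::-1],None,fx=7,fy=7,interpolation=cv2.INTER_CUBIC)
b=cv2.resize(d2["img"][165:260,270:385,::-1],None,fx=5,fy=5,interpolation=cv2.INTER_CUBIC)
cv2.imwrite("pics/s2.png",a(d["img"]));cv2.imwrite("pics/t2.png",b)
# tab top centroid, first scene picture, bright pixels in R 47-61 mm at z=.103
C=np.array([.5241,-.0043]);S=4
for n,D in(("scene0",s0),("top0",pickle.load(open("top.pkl","rb"))),("scene2",d)):
    c=proj(D,[*C,.1])[0].astype(int);x0,y0=c-45
    r=cv2.resize(D["img"].min(2)[y0:y0+90,x0:x0+90],None,fx=S,fy=S,interpolation=cv2.INTER_CUBIC)
    yy,xx=np.nonzero(r>150);uv=(np.c_[xx,yy]+.5)/S-.5+[x0,y0]
    for z in(.0975,.1,.103):
        P=plane(D,uv,z)[:,:2]-C;R_=np.hypot(*P.T);A=np.degrees(np.arctan2(P[:,1],P[:,0]))
        m=(R_>.048)&(R_<.059)&(abs(A-44)<18);print(n,z,m.sum(),A[m].mean().round(2),A[m].min().round(1),A[m].max().round(1))
E
```

```text
t 6.15 pos [ 0.5258 -0.0048  0.1238] xang 45.33 z [ 3.5e-03 -8.0e-04 -1.0e+00] F [ 6.  -1.5 -3.7] M [-0.33 -0.87 -0.  ] op 0.19839746035885583 ff 24.99928309698589 q [-0.22  0.78  0.23  1.99 -0.4   0.42 -0.46]
scene0 0.0975 346 40.29 30.0 49.1
scene0 0.1 430 41.74 30.3 51.1
scene0 0.103 576 44.34 26.1 61.7
top0 0.0975 962 42.81 34.1 51.9
top0 0.1 966 43.16 34.4 52.3
top0 0.103 968 43.59 34.9 52.7
scene2 0.0975 281 41.05 34.0 47.9
scene2 0.1 310 42.37 35.8 49.1
scene2 0.103 295 43.83 37.1 49.7
```

View pics/s2.png

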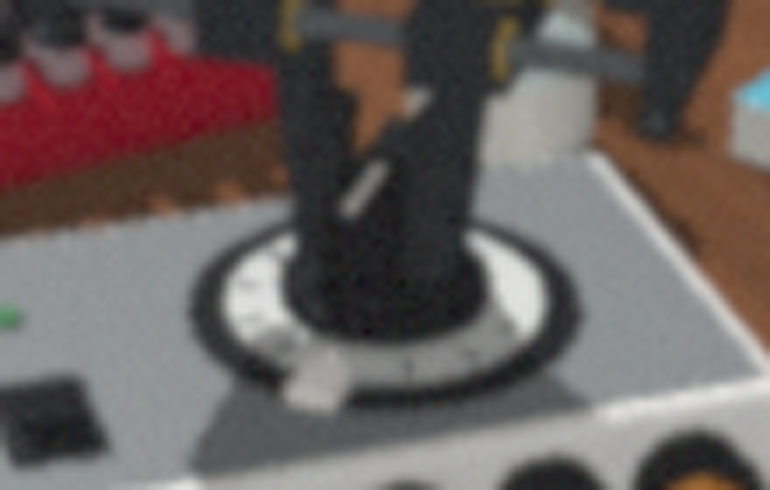

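Emit:
send_rows(motion=[{"x": 0,"y": 0,"z": 0,"rx": 0,"ry": 0,"rz": 0.015,"jaw": 1},{"x": 0,"y": 0,"z": 0,"rx": 0,"ry": 0,"rz": 0.015,"jaw": 1},{"x": 0,"y": 0,"z": 0,"rx": 0,"ry": 0,"rz": 0,"jaw": 1},{"x": 0,"y": 0,"z": 0,"rx": 0,"ry": 0,"rz": 0,"jaw": 1},{"x": 0,"y": 0,"z": 0,"rx": 0,"ry": 0,"rz": 0,"jaw": 1}])

```text
clock: 6.75
tool_pos: [0.5258, -0.0049, 0.1238]
eef_rot: [0.928, 0.371, 0.001, 0.001]
contact_force: [5.2, -1.1, -3.8]
opening: 0.201
finger_force: 25.0
```

```bash
python3 - <<'E'
from st import *
from h import *
st()
d=snapshot("scene");S=4
r=cv2.resize(d["img"].min(2)[115:135,232:256],None,fx=S,fy=S,interpolation=cv2.INTER_CUBIC)
for th in(90,110,130):
  b,l=blobs(r>th,40)
  for i,s,c in b:
    q=plane(d,(np.argwhere(l==i)[:,::-1]+.5)/S-.5+[232,115],.141)[:,:2];cc=q.mean(0);u,sv,v=np.linalg.svd(q-cc,full_matrices=False)
    print(th,s,cc.round(4),np.degrees(np.arctan2(v[0,1],v[0,0])).round(1),"from axis",np.degrees(np.arctan2(*(cc-[.5241,-.0043])[::-1])).round(1),np.round(sv/np.sqrt(len(q)),4))
E
```

```text
t 6.75 pos [ 0.5258 -0.0049  0.1238] xang 43.62 z [ 3.5e-03 -9.0e-04 -1.0e+00] F [ 5.2 -1.1 -3.8] M [-0.29 -0.85  0.03] op 0.20087251989013413 ff 24.99927480239421 q [-0.22  0.78  0.24  1.99 -0.41  0.42 -0.48]
90 [27, 34, 23, 28, 280] [0.5374 0.0064] 45.4 from axis 38.9 [0.0075 0.0014]
110 [30, 37, 18, 22, 133] [0.5372 0.0062] 45.2 from axis 38.9 [0.0061 0.0008]
```

Emit:
send_rows(motion=[{"x": 0,"y": 0,"z": 0,"rx": 0,"ry": 0,"rz": 0,"jaw": 3},{"x": 0,"y": 0,"z": 0,"rx": 0,"ry": 0,"rz": 0,"jaw": 6},{"x": 0,"y": 0,"z": 0,"rx": 0,"ry": 0,"rz": 0,"jaw": 8},{"x": 0,"y": 0,"z": 0,"rx": 0,"ry": 0,"rz": 0,"jaw": 8},{"x": 0,"y": 0,"z": 0,"rx": 0,"ry": 0,"rz": 0,"jaw": 8}])

```text
clock: 7.3
tool_pos: [0.5238, -0.0043, 0.1237]
eef_rot: [0.928, 0.372, -0.0, -0.0]
contact_force: [0.4, -0.1, -0.1]
opening: 0.629
finger_force: 0.0
```

```bash
python3 - <<'E'
from st import *
from h import *
st()
d=snapshot("scene");S=4
cv2.imwrite("pics/s3.png",cv2.resize(d["img"][100:170,190:300,::-1],None,fx=7,fy=7,interpolation=cv2.INTER_CUBIC))
r=cv2.resize(d["img"].min(2)[110:138,225:262],None,fx=S,fy=S,interpolation=cv2.INTER_CUBIC)
for th in(90,110,130):
  b,l=blobs(r>th,40)
  for i,s,c in b:
    q=plane(d,(np.argwhere(l==i)[:,::-1]+.5)/S-.5+[225,110],.141)[:,:2];cc=q.mean(0);u,sv,v=np.linalg.svd(q-cc,full_matrices=False)
    print(th,s,cc.round(4),np.degrees(np.arctan2(v[0,1],v[0,0])).round(1),"from axis",np.degrees(np.arctan2(*(cc-[.5241,-.0043])[::-1])).round(1),np.round(sv/np.sqrt(len(q)),4))
E
```

```text
t 7.3 pos [ 0.5238 -0.0043  0.1237] xang 43.65 z [-6.e-04  2.e-04 -1.e+00] F [ 0.4 -0.1 -0.1] M [-0.05  0.12  0.04] op 0.6286435191248144 ff 0.0 q [-0.22  0.78  0.24  1.99 -0.41  0.42 -0.48]
90 [90, 0, 56, 102, 2813] [ 0.5005 -0.0105] 67.1 from axis -165.2 [0.0288 0.0055]
90 [55, 54, 23, 28, 283] [0.5372 0.0063] 45.4 from axis 38.9 [0.0075 0.0014]
90 [35, 69, 10, 13, 104] [0.5513 0.0073] 63.0 from axis 23.0 [0.0033 0.0011]
90 [28, 89, 13, 12, 120] [0.5617 0.0231] 49.9 from axis 36.1 [0.0029 0.0014]
90 [0, 101, 23, 11, 204] [0.576  0.0286] 111.1 from axis 32.3 [0.0029 0.0024]
110 [93, 0, 50, 83, 2198] [ 0.4979 -0.016 ] 68.1 from axis -155.9 [0.0243 0.0051]
110 [58, 58, 17, 21, 134] [0.5373 0.0064] 45.0 from axis 39.1 [0.0057 0.0009]
110 [119, 89, 14, 12, 120] [0.5243 0.0412] 79.5 from axis 89.7 [0.0028 0.0014]
110 [30, 91, 9, 8, 53] [0.5617 0.023 ] 50.9 from axis 36.0 [0.0019 0.0009]
110 [0, 102, 22, 10, 169] [0.5764 0.029 ] 122.3 from axis 32.5 [0.0026 0.0022]
130 [95, 0, 46, 54, 1412] [ 0.493  -0.0271] 73.0 from axis -143.8 [0.0145 0.0048]
130 [117, 56, 15, 24, 292] [0.5128 0.0179] 61.2 from axis 116.9 [0.0064 0.0017]
130 [121, 91, 10, 8, 64] [0.5244 0.0415] 76.7 from axis 89.7 [0.0019 0.0011]
130 [0, 103, 21, 9, 138] [0.5767 0.0293] 132.9 from axis 32.5 [0.0023 0.002 ]
```

View pics/s3.png

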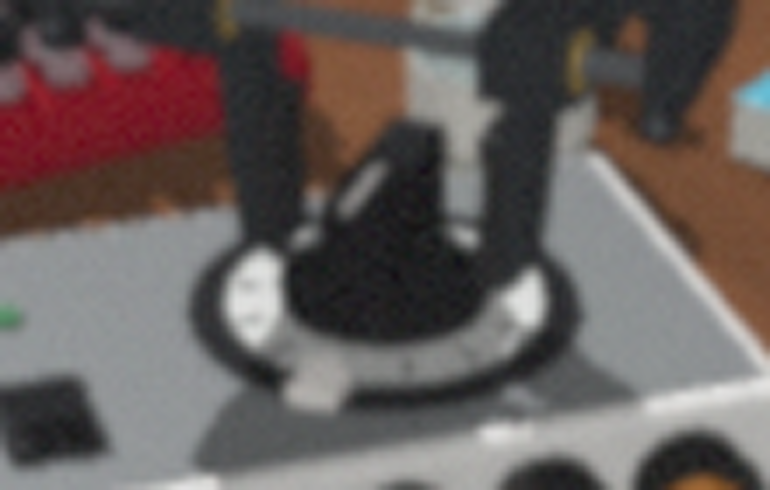

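Emit:
send_rows(motion=[{"x": 0,"y": 0,"z": -2,"rx": 0,"ry": 0,"rz": 0,"jaw": 6},{"x": 0,"y": 0,"z": -4,"rx": 0,"ry": 0,"rz": 0,"jaw": 6},{"x": -2,"y": 0,"z": -2,"rx": 0,"ry": 0,"rz": 0,"jaw": 6},{"x": -4,"y": 0,"z": 0,"rx": 0,"ry": 0,"rz": 0,"jaw": 6},{"x": -4,"y": 0,"z": 0,"rx": 0,"ry": 0,"rz": 0,"jaw": 6}])

```text
clock: 7.85
tool_pos: [0.4516, -0.0737, 0.2044]
eef_rot: [0.928, 0.373, 0.001, 0.001]
contact_force: [-0.3, -1.1, 0.2]
opening: 0.677
finger_force: 0.0
```

Emit:
send_rows(motion=[{"x": -4,"y": 0,"z": 0,"rx": 0,"ry": 0,"rz": 0,"jaw": 6},{"x": -2,"y": 0,"z": 0,"rx": 0,"ry": 0,"rz": 0,"jaw": 6},{"x": 0,"y": 0,"z": 0,"rx": 0,"ry": 0,"rz": 0,"jaw": 6},{"x": 0,"y": 0,"z": 0,"rx": 0,"ry": 0,"rz": 0,"jaw": 6},{"x": 0,"y": 0,"z": 0,"rx": 0,"ry": 0,"rz": 0,"jaw": 6}])

```text
clock: 8.35
tool_pos: [0.4097, -0.1139, 0.2037]
eef_rot: [0.928, 0.373, 0.001, 0.0]
contact_force: [0.8, 0.2, 0.1]
opening: 0.679
finger_force: 0.0
```

```bash
python3 - <<'E'
from st import *
from m import *
st()
d=snapshot("top");cv2.imwrite("pics/t3.png",cv2.resize(d["img"][165:260,270:385,::-1],None,fx=5,fy=5,interpolation=cv2.INTER_CUBIC))
measure(d)
E
```

```text
t 8.35 pos [ 0.4097 -0.1139  0.2037] xang 43.76 z [ 1.2e-03  4.0e-04 -1.0e+00] F [0.8 0.2 0.1] M [-0.07  0.08 -0.07] op 0.679072957118317 ff 0.0 q [-0.01  0.54  0.26  2.21 -0.33  0.43 -0.28]
axis [ 0.5236 -0.0038] R 0.0549 51
tab 1212 42.66 33.6 52.2
```

View pics/t3.png

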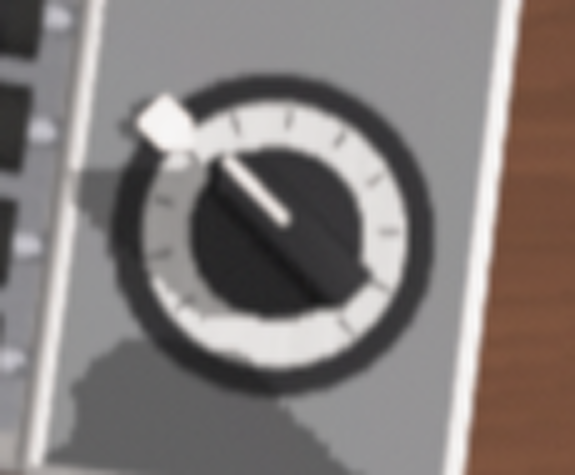

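```bash
python3 - <<'E'
from plant import *
from h import *
S=4
d=snapshot("top");x0,y0=280,170
r=cv2.resize(d["img"].max(2)[y0:256,x0:372],None,fx=S,fy=S,interpolation=cv2.INTER_CUBIC)
yy,xx=np.nonzero(r>130);q=plane(d,(np.c_[xx,yy]+.5)/S-.5+[x0,y0],.141)[:,:2]
t=np.radians(43.6);u=np.array([np.cos(t),np.sin(t)]);n=np.array([-u[1],u[0]])
for C in([.5241,-.0043],[.5236,-.0038]):
  for lim in(.022,.025):
    e=(q-C)@u;m=(e>-.003)&(e<lim)&(abs((q-C)@n)<.005);a=q[m];c=a.mean(0);_,sv,v=np.linalg.svd(a-c,full_matrices=False)
    print(m.sum(),c.round(4),np.degrees(np.arctan(v[0,1]/v[0,0])).round(2),"from axis",np.degrees(np.arctan2(*(c-C)[::-1])).round(2),sv/np.sqrt(len(a)))
E
```

```text
626 [0.5334 0.0039] 43.24 from axis 41.46 [0.00563786 0.00149811]
729 [0.5345 0.005 ] 43.25 from axis 41.67 [0.00650345 0.00150663]
625 [0.5334 0.0039] 43.17 from axis 38.19 [0.00562925 0.00149634]
729 [0.5345 0.005 ] 43.25 from axis 38.78 [0.00650345 0.00150663]
```

Emit:
send_rows(motion=[{"x": 2,"y": 0,"z": 0,"rx": 0,"ry": 0,"rz": 0,"jaw": 6},{"x": 4,"y": 0,"z": 0,"rx": 0,"ry": 0,"rz": 0,"jaw": 6},{"x": 4,"y": 0,"z": 0,"rx": 0,"ry": 0,"rz": 0,"jaw": 6},{"x": 4,"y": 0,"z": 0,"rx": 0,"ry": 0,"rz": 0,"jaw": 6},{"x": 2,"y": 0,"z": 0,"rx": 0,"ry": 0,"rz": 0,"jaw": 6}])

```text
clock: 8.95
tool_pos: [0.5271, 0.0003, 0.2034]
eef_rot: [0.927, 0.375, 0.001, -0.0]
contact_force: [-0.4, 0.7, -0.4]
opening: 0.679
finger_force: 0.0
```

```bash
python3 - <<'E'
from st import *
p,M=st();print(M.T@(np.array([.526,-.0048,.1237])-p)*100)
E
```

```text
t 8.95 pos [5.271e-01 3.000e-04 2.034e-01] xang 44.01 z [ 0.0021  0.0015 -1.    ] F [-0.4  0.7 -0.4] M [-0.03  0.13 -0.  ] op 0.6793137790963585 ff 0.0 q [-0.29  0.65  0.33  1.93 -0.35  0.62 -0.53]
[-0.45207721  0.28488154  7.96611829]
```

Emit:
send_rows(motion=[{"x": 0,"y": 0,"z": 2,"rx": 0,"ry": 0,"rz": 0,"jaw": 6},{"x": 0,"y": 0,"z": 1.5,"rx": 0,"ry": 0,"rz": 0,"jaw": 6},{"x": 0,"y": 0,"z": 0,"rx": 0,"ry": 0,"rz": 0,"jaw": 6},{"x": 0,"y": 0,"z": 0,"rx": 0,"ry": 0,"rz": 0,"jaw": 6},{"x": 0,"y": 0,"z": 0,"rx": 0,"ry": 0,"rz": 0,"jaw": 6}])

```text
clock: 9.45
tool_pos: [0.5247, -0.0043, 0.1694]
eef_rot: [0.928, 0.372, 0.001, 0.0]
contact_force: [-0.1, 0.2, -1.1]
opening: 0.681
finger_force: 0.0
```

```bash
python3 - <<'E'
from st import *
p,M=st();print(M.T@(np.array([.526,-.0048,.1237])-p)*100)
E
```

```text
t 9.45 pos [ 0.5247 -0.0043  0.1694] xang 43.66 z [ 1.3e-03  1.0e-04 -1.0e+00] F [-0.1  0.2 -1.1] M [-0.05  0.11 -0.  ] op 0.6807059265494009 ff 0.0 q [-0.26  0.7   0.3   1.96 -0.38  0.53 -0.5 ]
[0.05819131 0.12527426 4.56712365]
```

Emit:
send_rows(motion=[{"x": 0.06,"y": 0.12,"z": 1.5,"rx": 0,"ry": 0,"rz": 0,"jaw": 6},{"x": 0,"y": 0,"z": 1.5,"rx": 0,"ry": 0,"rz": 0,"jaw": 6},{"x": 0,"y": 0,"z": 1,"rx": 0,"ry": 0,"rz": 0,"jaw": 6},{"x": 0,"y": 0,"z": 0.5,"rx": 0,"ry": 0,"rz": 0,"jaw": 6},{"x": 0,"y": 0,"z": 0,"rx": 0,"ry": 0,"rz": 0,"jaw": 5}])

```text
clock: 9.95
tool_pos: [0.5253, -0.0049, 0.1235]
eef_rot: [0.928, 0.372, -0.0, -0.0]
contact_force: [-0.1, -0.4, 0.2]
opening: 0.616
finger_force: 0.0
```

Emit:
send_rows(grip_force=30, motion=[{"x": 0,"y": 0,"z": 0,"rx": 0,"ry": 0,"rz": 0,"jaw": 3},{"x": 0,"y": 0,"z": 0,"rx": 0,"ry": 0,"rz": 0,"jaw": 2.2},{"x": 0,"y": 0,"z": 0,"rx": 0,"ry": 0,"rz": 0,"jaw": 1.5},{"x": 0,"y": 0,"z": 0,"rx": 0,"ry": 0,"rz": 0,"jaw": 1},{"x": 0,"y": 0,"z": 0,"rx": 0,"ry": 0,"rz": 0,"jaw": 1}])

```text
clock: 10.45
tool_pos: [0.5258, -0.0051, 0.124]
eef_rot: [0.928, 0.372, 0.0, 0.0]
contact_force: [1.0, 0.2, 0.5]
opening: 0.198
finger_force: 30.0
```

Emit:
send_rows(motion=[{"x": 0,"y": 0,"z": 0,"rx": 0,"ry": 0,"rz": 0,"jaw": 1},{"x": 0,"y": 0,"z": 0,"rx": 0,"ry": 0,"rz": 0,"jaw": 1},{"x": 0,"y": 0,"z": 0,"rx": 0,"ry": 0,"rz": 0,"jaw": 1},{"x": 0,"y": 0,"z": 0,"rx": 0,"ry": 0,"rz": 0,"jaw": 1},{"x": 0,"y": 0,"z": 0,"rx": 0,"ry": 0,"rz": 0,"jaw": 1}])

```text
clock: 10.95
tool_pos: [0.5258, -0.0051, 0.124]
eef_rot: [0.928, 0.372, 0.0, 0.0]
contact_force: [2.5, -0.9, 4.3]
opening: 0.202
finger_force: 30.0
```

```bash
python3 st.py
```

```text
t 10.95 pos [ 0.5258 -0.0051  0.124 ] xang 43.63 z [ 1.e-03 -2.e-04 -1.e+00] F [ 2.5 -0.9  4.3] M [-0.27  0.07  0.06] op 0.20169543950439167 ff 30.00073989154771 q [-0.22  0.78  0.24  1.99 -0.42  0.43 -0.47]
to target, tool cm [-0.07 -0.18  0.1 ]
```

Small forces and aligned, so pull slowly.

Emit:
send_rows(motion=[{"x": 0,"y": 0,"z": -0.15,"rx": 0,"ry": 0,"rz": 0,"jaw": 1},{"x": 0,"y": 0,"z": -0.2,"rx": 0,"ry": 0,"rz": 0,"jaw": 1},{"x": 0,"y": 0,"z": -0.2,"rx": 0,"ry": 0,"rz": 0,"jaw": 1},{"x": 0,"y": 0,"z": -0.2,"rx": 0,"ry": 0,"rz": 0,"jaw": 1},{"x": 0,"y": 0,"z": -0.1,"rx": 0,"ry": 0,"rz": 0,"jaw": 1}])

```text
clock: 11.45
tool_pos: [0.5257, -0.0051, 0.1331]
eef_rot: [0.928, 0.372, 0.001, 0.0]
contact_force: [2.1, -2.1, 1.4]
opening: 0.205
finger_force: 30.0
```

Emit:
send_rows(motion=[{"x": 0,"y": 0,"z": -0.1,"rx": 0,"ry": 0,"rz": 0,"jaw": 1},{"x": 0,"y": 0,"z": -0.1,"rx": 0,"ry": 0,"rz": 0,"jaw": 1},{"x": 0,"y": 0,"z": -0.05,"rx": 0,"ry": 0,"rz": 0,"jaw": 1},{"x": 0,"y": 0,"z": 0,"rx": 0,"ry": 0,"rz": 0,"jaw": 1},{"x": 0,"y": 0,"z": 0,"rx": 0,"ry": 0,"rz": 0,"jaw": 1}])

```text
clock: 11.95
tool_pos: [0.5256, -0.0051, 0.1346]
eef_rot: [0.928, 0.372, 0.0, 0.0]
contact_force: [3.7, -2.1, -2.9]
opening: 0.204
finger_force: 30.0
```

```bash
python3 st.py
```

```text
t 11.95 pos [ 0.5256 -0.0051  0.1346] xang 43.64 z [ 5.e-04 -3.e-04 -1.e+00] F [ 3.7 -2.1 -2.9] M [-0.58 -0.7  -0.01] op 0.20405293682918055 ff 29.999659205786884 q [-0.23  0.76  0.26  1.98 -0.41  0.45 -0.48]
to target, tool cm [-0.06 -0.17  1.16]
```

Emit:
send_rows(motion=[{"x": 0,"y": 0,"z": -0.1,"rx": 0,"ry": 0,"rz": 0,"jaw": 1},{"x": 0,"y": 0,"z": -0.1,"rx": 0,"ry": 0,"rz": 0,"jaw": 1},{"x": 0,"y": 0,"z": 0,"rx": 0,"ry": 0,"rz": 0,"jaw": 1},{"x": 0,"y": 0,"z": 0,"rx": 0,"ry": 0,"rz": 0,"jaw": 1},{"x": 0,"y": 0,"z": 0,"rx": 0,"ry": 0,"rz": 0,"jaw": 1}])

```text
clock: 12.45
tool_pos: [0.5256, -0.0051, 0.1348]
eef_rot: [0.928, 0.372, -0.0, 0.0]
contact_force: [6.9, -3.7, -20.7]
opening: 0.201
finger_force: 30.0
```

```bash
python3 st.py
```

```text
t 12.45 pos [ 0.5256 -0.0051  0.1348] xang 43.66 z [-6.0e-04 -1.2e-03 -1.0e+00] F [  6.9  -3.7 -20.7] M [-0.78 -1.52 -0.09] op 0.20101105354143375 ff 29.996624789200723 q [-0.23  0.76  0.26  1.98 -0.41  0.45 -0.48]
to target, tool cm [-0.06 -0.17  1.18]
```

Firm stop reached. Relax the pull, release, retract.

Emit:
send_rows(motion=[{"x": 0,"y": 0,"z": 0.1,"rx": 0,"ry": 0,"rz": 0,"jaw": 1},{"x": 0,"y": 0,"z": 0.1,"rx": 0,"ry": 0,"rz": 0,"jaw": 1},{"x": 0,"y": 0,"z": 0,"rx": 0,"ry": 0,"rz": 0,"jaw": 2},{"x": 0,"y": 0,"z": 0,"rx": 0,"ry": 0,"rz": 0,"jaw": 4},{"x": 0,"y": 0,"z": 0,"rx": 0,"ry": 0,"rz": 0,"jaw": 6}])

```text
clock: 12.95
tool_pos: [0.5239, -0.0039, 0.1345]
eef_rot: [0.928, 0.372, -0.001, -0.001]
contact_force: [0.5, 0.4, -0.6]
opening: 0.384
finger_force: 0.0
```

Emit:
send_rows(motion=[{"x": 0,"y": 0,"z": 0,"rx": 0,"ry": 0,"rz": 0,"jaw": 6},{"x": 0,"y": 0,"z": 0,"rx": 0,"ry": 0,"rz": 0,"jaw": 6},{"x": 0,"y": 0,"z": -2,"rx": 0,"ry": 0,"rz": 0,"jaw": 6},{"x": 0,"y": 0,"z": -4,"rx": 0,"ry": 0,"rz": 0,"jaw": 6},{"x": -2,"y": 0,"z": -2,"rx": 0,"ry": 0,"rz": 0,"jaw": 6}])

```text
clock: 13.45
tool_pos: [0.5133, -0.0169, 0.2167]
eef_rot: [0.928, 0.374, 0.002, 0.0]
contact_force: [0.4, -0.5, 0.7]
opening: 0.68
finger_force: 0.0
```

Emit:
send_rows(motion=[{"x": -4,"y": 0,"z": 0,"rx": 0,"ry": 0,"rz": 0,"jaw": 6},{"x": -4,"y": 0,"z": 0,"rx": 0,"ry": 0,"rz": 0,"jaw": 6},{"x": -4,"y": 0,"z": 0,"rx": 0,"ry": 0,"rz": 0,"jaw": 6},{"x": -2,"y": 0,"z": 0,"rx": 0,"ry": 0,"rz": 0,"jaw": 6},{"x": 0,"y": 0,"z": 0,"rx": 0,"ry": 0,"rz": 0,"jaw": 6}])

```text
clock: 13.95
tool_pos: [0.4068, -0.1172, 0.215]
eef_rot: [0.929, 0.369, -0.001, -0.0]
contact_force: [-0.3, 0.9, 0.1]
opening: 0.677
finger_force: 0.0
```

Emit:
send_rows(motion=[{"x": 0,"y": 0,"z": 0,"rx": 0,"ry": 0,"rz": 0,"jaw": 6},{"x": 0,"y": 0,"z": 0,"rx": 0,"ry": 0,"rz": 0,"jaw": 6},{"x": 0,"y": 0,"z": 0,"rx": 0,"ry": 0,"rz": 0,"jaw": 6},{"x": 0,"y": 0,"z": 0,"rx": 0,"ry": 0,"rz": 0,"jaw": 6},{"x": 0,"y": 0,"z": 0,"rx": 0,"ry": 0,"rz": 0,"jaw": 6}])

```text
clock: 14.45
tool_pos: [0.4099, -0.1148, 0.2146]
eef_rot: [0.928, 0.372, 0.0, -0.0]
contact_force: [-0.0, -0.7, -0.2]
opening: 0.682
finger_force: 0.0
```

```bash
python3 - <<'E'
from st import *
from h import *
st()
s=snapshot("scene");d=snapshot("top")
a=cv2.resize(s["img"][80:220,160:320,::-1],(400,350),interpolation=cv2.INTER_CUBIC);b=cv2.resize(d["img"][165:260,270:385,::-1],(400,350),interpolation=cv2.INTER_CUBIC)
cv2.imwrite("pics/end.png",np.hstack([a,b]))
S=4;x0,y0=280,170
r=cv2.resize(d["img"].max(2)[y0:256,x0:372],None,fx=S,fy=S,interpolation=cv2.INTER_CUBIC)
yy,xx=np.nonzero(r>130);q=plane(d,(np.c_[xx,yy]+.5)/S-.5+[x0,y0],.151)[:,:2]
t=np.radians(43.6);u=np.array([np.cos(t),np.sin(t)]);n=np.array([-u[1],u[0]]);C=np.array([.5241,-.0044])
e=(q-C)@u;m=(e>-.003)&(e<.024)&(abs((q-C)@n)<.005);a=q[m];c=a.mean(0);v=np.linalg.svd(a-c,full_matrices=False)[2]
print(m.sum(),c,np.degrees(np.arctan(v[0,1]/v[0,0])))
E
```

```text
t 14.45 pos [ 0.4099 -0.1148  0.2146] xang 43.71 z [ 0.e+00  1.e-04 -1.e+00] F [-0.  -0.7 -0.2] M [-0.04  0.09 -0.03] op 0.6817794865419807 ff 0.0 q [-0.03  0.53  0.29  2.19 -0.33  0.46 -0.28]
772 [0.53405419 0.00414653] 44.39528918535143
```

View pics/end.png

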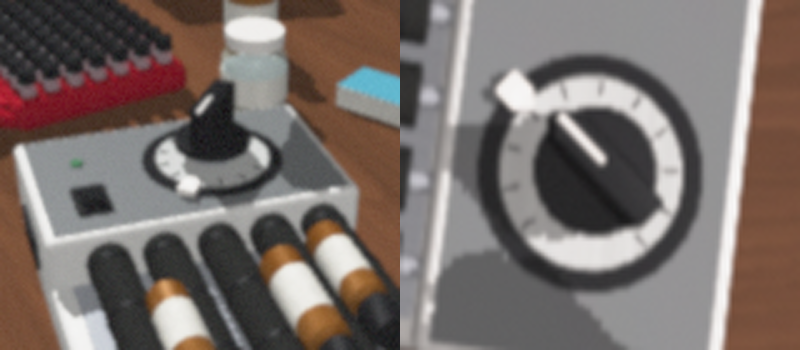

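The knob stands out and points at the tab: the line runs (603,162)→(560,117) and the tab is at (517,90). The vials and tab have not moved.

```bash
python3 -c "
from plant import *
print(finish_job())"
```

```text
the job is handed in; nothing more can be done
None
```

I turned the knob clockwise to the marker tab, within about 1° by the top camera, then pulled it about 10 mm out to its firm stop and let go. The tab and vials look undisturbed in the last pictures, and the job was handed in at about 14.5 s.

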